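Put the microscope's loose optics back in their fitted tray

ROBOT

A 6-joint arm with a two-finger parallel gripper is mounted at the origin on the work surface. World frame = base frame: x ahead of the robot, y to its left, z up, the work surface at z = 0. Lengths are in m, angles in degrees, forces in N, time in s.
With the tool pointing down it reaches from about 0.35 to 0.85 m from the base axis. Payload 8.1 kg.
Tool frame: the origin (TCP) lies midway between the tips of the shut fingers; the grasp point (between the pads) lies 19 mm behind it; x points along the fingers, z is the direction in which the jaws open and shut, and the axes are right-handed (so a half turn about x gives the same grasp; the last joint's range is limited). The gripper opens to 93 mm and grips with 3 to 60 N. Pads are 15 mm wide; open, the fingers measure 128 mm over their backs; the gripper's body (75 mm by 188 mm) begins 65 mm behind the grasp point.
Start: joints at [-72.387, 7.471, 85.268, -0, 87.261, -4.893], TCP at [0.23, -0.554, 0.219] pointing down, gripper open.
Joint ranges: [-169.43, 169.43], [-51.17, 129.36], [1.28, 143.12], [-76.62, 256.62], [0, 156.53], [-152.29, 152.29]. Speed limits (degrees/s): [136.94, 136.94, 159.86, 180, 180, 180].

INTERFACE

Orientations are given as a 3x3 rotation matrix whose columns are the frame's x, y, z axes.
In Python, from workcell import robot gives the robot as it stands.
- The arm moves only by the tool step_arm, never from a script. Its argument "motion" is one flat list of numbers, 7 for each row, row after row: the shift along the world's x, y, z in m, then the turn, a rotation vector about the world's x, y, z in rad, then the opening, from -1 (shut) to 1 (fully open). A call has 1 to 10 rows; each row shifts and turns the pose as measured when the row begins; what a row does not reach is not made up. A row lasts 1/12 s, in which the tool goes at most 41.7 mm and 7.16 degrees, less where a joint would pass 70% of its speed; a pose out of reach is approached as far as the arm can. A call is refused whole if a number of a shift passes 0.0417 or a number of a turn 0.125, either way. A call with a gripper value outside its range is refused whole. The fingers move at their own pace and stop on an object; "squeeze" is the grip in N (left out, the last holds). Time passes only in rows, so rows that do not move let the fingers close. It gives the time, the measured TCP pose, the force and the opening at its end, in the units of the state.
- robot.get_state(): the state, without advancing time (a new reading comes with each control period).
- robot.read_camera(name): name is "side" or "top" or "wrist"; returns a dict with "color" (400x640x3 uint8, red, green, blue), "fx", "fy", "cx", "cy" (pixels), "k1" (the pictures are not rectified: a ray, as slopes to the right and down, at radius r is drawn at 1 + k1 r^2 times it, then the intrinsics apply), "rvec" (rotation vector, rad) and "tvec" (3), from world to camera coordinates, as OpenCV has them. Camera axes: x right, y down, z forward; pixel columns grow to the right and rows downward; lengths in m; the calibration is good to about 2 mm. A picture is of the moment at which its call begins. There is no depth.
- robot.sign_off(): hands the job in, once; it reports no verdict.
The state is a dict: "time_s": time; "joint_pos": joint angles; "dq": joint speeds; "joint_torque": joint torques, N m; "ee_pos": TCP position; "ee_rot": TCP orientation; "force": force on the tool from outside, world axes, zero at the start; "wrist_torque": the same for the moment, N m; "width": finger opening in m.
Only numpy, scipy, OpenCV 4.12 (cv2) and the standard library are available. Lean on these libraries where they do the work, as an engineer would, in place of code of your own. Each camera call takes 0.05 s, during which the arm holds its last target.

TASK

Put the microscope's four loose parts away in the fitted tray, each sitting flat and fully down in the recess made for it: the eyepiece, upright on its barrel, in the small round one, the auxiliary lens, glass up, in the large round one, the square filter, window up, in the square one, and the calibration slide, scale up, in the long one. Leave the sample jar and the roll of tape standing where they are; they do not belong in the tray.

Things in the scene. Friction and masses are not known exactly. Their poses are not given: they have to be found in the camera images.
- eyepiece_mid (a point): microscope eyepiece standing upright: black cup 42 mm across and 32 mm high with a dark lens on top, above a narrower bare steel barrel 32 mm across and 18 mm high (50 mm in all). Point at its centre, 25 mm above its foot; z up along its axis. Loose, about 0.11 kg
- lens_mid (a point): auxiliary objective lens lying flat: low black disc 60 mm across, 22 mm high, with dark glass filling its top. Point at its centre, 11 mm above its underside; z up. Loose, about 0.12 kg
- filter_mid (a point): filter in a square aluminium mount lying flat, 50 x 50 x 14 mm, with a round dark grey window on top. Point at its centre, 7 mm above its underside; x and y along its sides, z up. Loose, about 0.07 kg
- slide_mid (a point): calibration slide in an aluminium carrier lying flat, 76 x 26 x 12 mm, glass strip with a black graduated scale on top. Point at its centre, 6 mm above its underside; x along its 76 mm length, y across its 26 mm width, z up. Loose, about 0.06 kg
- nest_eyepiece: felt-lined square insert 104 x 104 x 8 mm in the white tray, with a small round recess 50 mm across for the eyepiece's barrel, 4 mm deep; origin at the centre of its underside: recess floor 4 mm and top 8 mm above it; z up, x and y along its sides. Fixed.
- nest_lens: felt-lined square insert 104 x 104 x 8 mm in the white tray, with a large round recess 76 mm across for the auxiliary lens, 4 mm deep; origin at the centre of its underside: recess floor 4 mm and top 8 mm above it; z up, x and y along its sides. Fixed.
- nest_filter: felt-lined square insert 104 x 104 x 8 mm in the white tray, with a square recess 66 x 66 mm for the filter, 4 mm deep; origin at the centre of its underside: recess floor 4 mm and top 8 mm above it; z up, x and y along its sides, as are the recess's sides. Fixed.
- nest_slide: felt-lined square insert 104 x 104 x 8 mm in the white tray, with a long recess 92 x 42 mm for the calibration slide, 4 mm deep; origin at the centre of its underside: recess floor 4 mm and top 8 mm above it; z up, x and y along its sides; the recess is 92 mm along x and 42 mm along y. Fixed. Tray 226 x 226 mm, 12 mm high, rim 1 mm below the insert tops; four inserts fill it two by two, centres 106 mm apart
- jar_mid (a point): look-alike, not a microscope part: upright white sample jar with a plain black lid, 42 mm across, 48 mm high, no lens and no narrower barrel. Point at its centre, 24 mm up. Loose; leave it where it is
- tape_mid (a point): look-alike, not a microscope part: roll of black tape lying flat, 56 mm across, 20 mm high, with a cardboard core and an open 30 mm hole through the middle. Point at its centre, 10 mm up. Loose; leave it where it is
Not all that is in view belongs to the job. What is shaped like the part that bears slide_mid but purple, turquoise or yellow is not meant.

How it is judged (in metres and radians):
At the end, for the whole second after the job is handed in: Each of the four parts is in its own recess: centre within 12.5 mm of the insert's centre, height within 2.5 mm of seated, right way up and level within 0.1 rad, released, at rest; jar and tape upright (0.2 rad) and within 20 mm of where they began (horizontal distance between eyepiece_mid and nest_eyepiece below 0.0125 m and z of eyepiece_mid in the frame of nest_eyepiece between 0.026 and 0.0315 m and angle between each of eyepiece_mid, lens_mid, filter_mid, slide_mid's own z axis and vertical below 0.1 rad and linear speed of each of eyepiece, lens, filter, slide below 0.01 m/s and horizontal distance between lens_mid and nest_lens below 0.0125 m and z of lens_mid in the frame of nest_lens between 0.012 and 0.0175 m and horizontal distance between filter_mid and nest_filter below 0.0125 m and z of filter_mid in the frame of nest_filter between 0.008 and 0.0135 m and horizontal distance between slide_mid and nest_slide below 0.0125 m and z of slide_mid in the frame of nest_slide between 0.007 and 0.0125 m and distance of each of jar_mid, tape_mid from where it was at the start of the episode below 0.02 m and angle between each of jar_mid, tape_mid's own z axis and vertical below 0.2 rad); the robot touches nothing.
It fails at once if the sample jar or the roll of tape is moved by more than 20 mm (distance of any of jar_mid, tape_mid from where it was at the start of the episode above 0.02 m).
It also fails if it takes over 104 s, if anything falls off the work surface, if the arm or the gripper's body presses on something with over 40 N, if the wrist force passes 120 N, or if a joint passes its speed limit or range.

## Working session

There is one attempt and no reset: what is moved stays moved. The work goes in short steps, Python scripts to look and compute and a tool call to move; the robot and the scene stay as the last step left them, time stands still between calls to the robot, and variables do not carry over. Pictures are saved under pics/ and viewed, and the job is handed in when it is done.

Besides the shell and the picture viewer there is one more tool, called as name(argument=value, ...) on one line, values as JSON. step_arm: Moves the arm, as the interface text tells. Its arguments: {"type":"object","properties":{"motion":{"type":"array"},"squeeze":{"type":"number"}},"required":["motion"]}

```bash
ls; mkdir -p pics
cat > h.py <<'E'
from workcell import robot
import numpy as np, cv2
def cam(n):
    c=robot.read_camera(n); return c
def save(n,f):
    c=cam(n); cv2.imwrite('pics/'+f,c['color'][:,:,::-1]); np.save('pics/'+f[:-4]+'.npy',c,allow_pickle=True); return c
def ray(c,u,v,z):
    x=(u-c['cx'])/c['fx']; y=(v-c['cy'])/c['fy']
    rd=np.hypot(x,y); r=rd
    for _ in range(50): r=rd/(1+c['k1']*r*r)
    s=r/rd if rd>0 else 1
    R=cv2.Rodrigues(np.array(c['rvec'],float))[0]; t=np.array(c['tvec'],float).ravel()
    o=-R.T@t; d=R.T@np.array([x*s,y*s,1])
    return o+d*(z-o[2])/d[2]
def load(f): return np.load('pics/'+f+'.npy',allow_pickle=True).item()
E
python3 - <<'E'
from h import *
for n in('side','top','wrist'):
    c=save(n,n+'0.png'); print(n,c['fx'],c['k1'],c['rvec'],c['tvec'])
print(robot.get_state())
E
```

```text
pics
side 449.0253859612211 0.018299007886419014 [ 0.16923132 -2.86614062  1.12471711] [0.48374292 0.12434701 1.13395478]
top 498.22874174034627 -0.091211335698674 [ 2.10772619 -2.16384465  0.11912092] [-0.02588976  0.48056133  1.12232154]
wrist 356.84766881461354 -0.02405074848574575 [-2.44064179  1.63285165  0.19766784] [-0.59879342 -0.02764571  0.38912083]
{'time_s': 0.15, 'joint_pos': array([-7.23885158e+01,  7.50491204e+00,  8.53127969e+01, -2.72795710e-04,
        8.72607584e+01, -4.89436404e+00]), 'dq': array([-0.10606369, -0.20767371, -0.15214104,  0.05964238,  0.02176225,
        0.04143792]), 'joint_torque': array([ 1.41887340e-03, -5.60477543e+01, -4.92335665e+01,  7.68994913e-02,
        3.05182859e-02, -9.46687464e-05]), 'ee_pos': array([ 0.22954677, -0.553904  ,  0.21785169]), 'ee_rot': array([[-4.18893930e-04,  9.23840402e-01,  3.82777658e-01],
       [ 1.30388492e-03,  3.82777871e-01, -9.23839489e-01],
       [-9.99999062e-01,  1.12107263e-04, -1.36492490e-03]]), 'force': array([ 0.30117941, -0.56705782,  0.22063964]), 'wrist_torque': array([-0.04308185,  0.0092356 ,  0.01484653]), 'width': 0.0930176163085191}
```

View pics/top0.png

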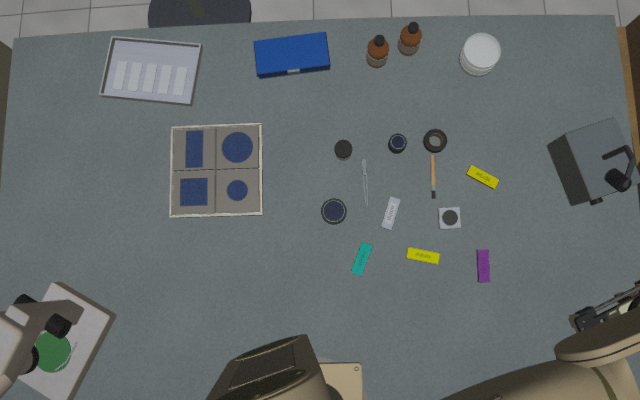

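View pics/side0.png

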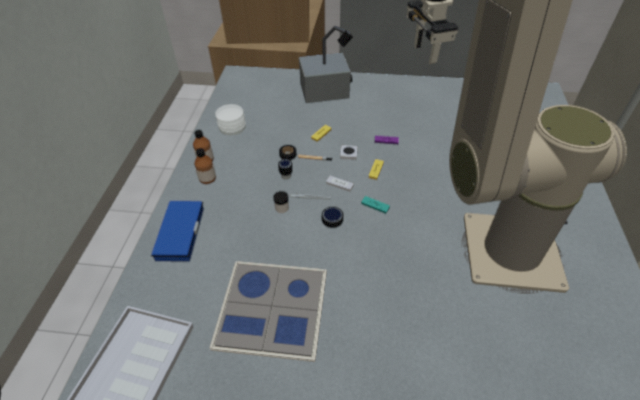

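View pics/wrist0.png

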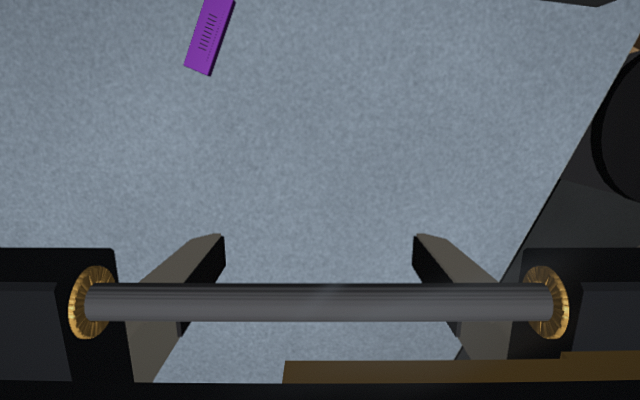

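The top view shows the tray at about (216,170). The eyepiece is at (397,143), the lens at (333,210), the grey slide at (391,212) and the filter at (450,217). The jar is at (343,149) and the tape at (435,140). I'll zoom in to measure.

Run:
```python
from h import *
c=load('top0'); im=c['color'][:,:,::-1]
a=cv2.resize(im[125:285,315:515],None,fx=4,fy=4,interpolation=cv2.INTER_CUBIC); cv2.imwrite('pics/a.png',a[:600])
b=cv2.resize(im[115:225,160:275],None,fx=5,fy=5,interpolation=cv2.INTER_CUBIC); cv2.imwrite('pics/b.png',b)
s=load('side0')['color'][:,:,::-1]
cv2.imwrite('pics/s.png',cv2.resize(s[110:240,240:420],None,fx=4,fy=4,interpolation=cv2.INTER_CUBIC))
g=im.astype(int)
# blue recess
m=((g[:,:,0]-g[:,:,2])>35).astype(np.uint8); m[:115]=0; m[:,270:]=0;m[230:]=0
for k in cv2.findContours(m,0,1)[0]:
    if cv2.contourArea(k)>50:
        r=cv2.minAreaRect(k); u,v=r[0]; print('rec',np.round(r[0],1),np.round(r[1],1),np.round(r[2],1), ray(c,u,v,0.006).round(4))
```

```text
rec [237. 190.] [18. 18.] 90.0 [0.5146 0.1764 0.006 ]
rec [193.5 191.5] [25. 27.] 0.0 [0.5142 0.2828 0.006 ]
rec [237.5 147. ] [28. 29.] 90.0 [0.6206 0.1755 0.006 ]
rec [194.1 149. ] [15.6 36.6] 2.4 [0.6194 0.2831 0.006 ]
```

View pics/a.png

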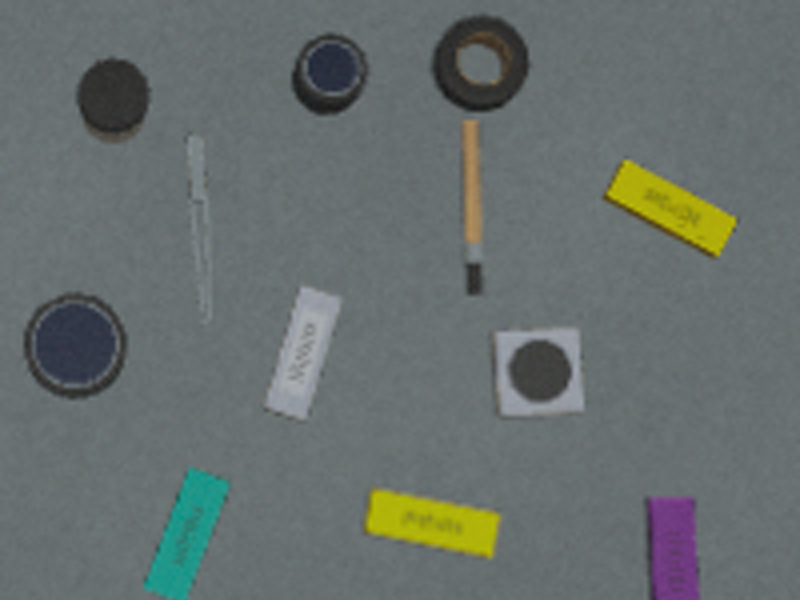

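View pics/b.png

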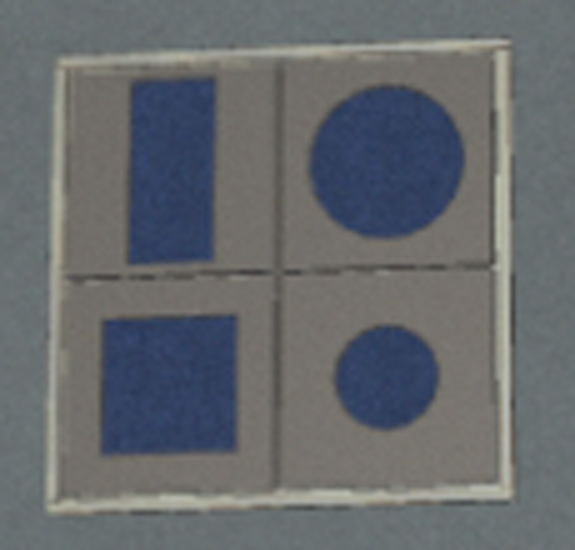

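View pics/s.png

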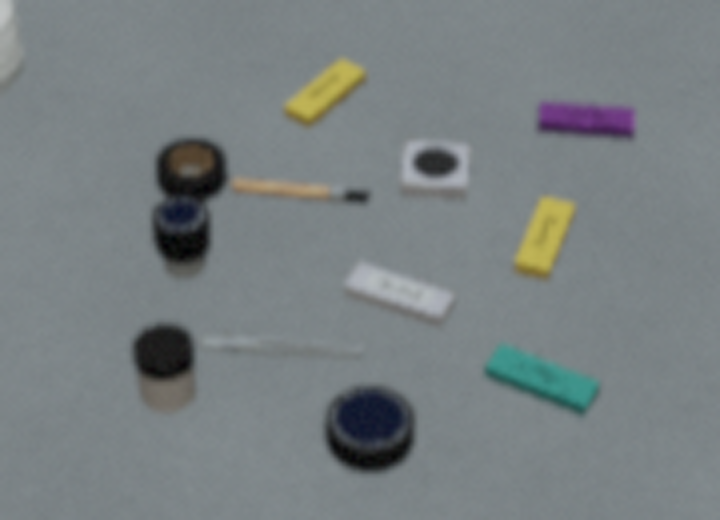

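```bash
cat >> h.py <<'E'
def rot(c,pts,z):
    P=np.array([ray(c,u,v,z)[:2] for u,v in pts]); r=cv2.minAreaRect((P*1000).astype(np.float32)); return np.array(r[0])/1000,r[1],r[2]
E
python3 - <<'E'
from h import *
c=load('top0'); s=load('side0')
f=lambda u,v:(315+u/4-.375,125+v/4-.375)
g=lambda u,v:(240+u/4-.375,110+v/4-.375)
print('eye',ray(c,*f(332,65),.05),ray(s,*g(182,213),.05))
print('lens',ray(c,*f(76,342),.022),ray(s,*g(370,416),.022))
print('jar',ray(c,*f(114,95),.048),ray(s,*g(164,351),.048))
print('tape',ray(c,*f(481,62),.02),ray(s,*g(191,166),.02))
print('filt',rot(c,[f(*p) for p in[(494,331),(579,327),(584,409),(500,416)]],.014),ray(c,*f(540,370),.014),ray(s,*g(436,162),.014))
print('slide',rot(c,[f(*p) for p in[(304,286),(341,297),(304,419),(266,407)]],.012))
print('slide s',rot(s,[g(*p) for p in[(364,262),(454,294),(440,319),(346,286)]],.012))
h=lambda u,v:(160+u/5-.4,115+v/5-.4)
print('tray',rot(c,[h(*p) for p in[(58,62),(508,44),(513,497),(50,511)]],.01))
for n,(u,v) in dict(eye=(299,288),lens=(254,284.5),fil=(290.5,330.5),sl=(242.5,325)).items(): print(n,ray(s,u,v,.006))
E
```

```text
eye [ 0.61191833 -0.20754951  0.05      ] [ 0.60888245 -0.20728307  0.05      ]
lens [ 0.45769685 -0.05442632  0.022     ] [ 0.45669381 -0.05325371  0.022     ]
jar [ 0.59832358 -0.08060979  0.048     ] [ 0.59768517 -0.07285945  0.048     ]
tape [ 0.6190789  -0.30017842  0.02      ] [ 0.61899632 -0.2929978   0.02      ]
filt (array([ 0.43367627, -0.32539835]), (50.05863952636719, 50.36404037475586), 1.0627262592315674) [ 0.43447019 -0.32563733  0.014     ] [ 0.43348865 -0.3246892   0.014     ]
slide (array([ 0.44933664, -0.18783784]), (23.21875762939453, 75.53252410888672), 70.76326751708984)
slide s (array([ 0.44766769, -0.18443152]), (28.165416717529297, 74.42240905761719), 69.7287368774414)
tray (array([0.56550732, 0.22793271]), (222.72930908203125, 224.75955200195312), 0.21365132927894592)
eye [0.51179573 0.1736826  0.006     ]
lens [0.61965024 0.17635226 0.006     ]
fil [0.51391402 0.28239496 0.006     ]
sl [0.62195139 0.28169665 0.006     ]
```

Both views agree to within 2–3 mm, and the tray is aligned with the world axes. I'll take the filter first, with the jaw along y.

step_arm(motion=[0.0204,0.0229,-0.012,0,0,-0.0393,1,0.0204,0.0229,-0.012,0,0,-0.0393,1,0.0204,0.0229,-0.012,0,0,-0.0393,1,0.0204,0.0229,-0.012,0,0,-0.0393,1,0.0204,0.0229,-0.012,0,0,-0.0393,1,0.0204,0.0229,-0.012,0,0,-0.0393,1,0.0204,0.0229,-0.012,0,0,-0.0393,1,0.0204,0.0229,-0.012,0,0,-0.0393,1,0.0204,0.0229,-0.012,0,0,-0.0393,1,0.0204,0.0229,-0.012,0,0,-0.0393,1], squeeze=15)

```text
time_s: 0.98
ee_pos: [0.4351, -0.319, 0.0936]
ee_rot: [[-0.003, 1.0, -0.028], [-0.003, -0.028, -1.0], [-1.0, -0.003, 0.003]]
force: [0.7, -0.1, -0.5]
width: 0.0926
```

step_arm(motion=[-0.0006,-0.0034,-0.0136,0,0,0.02,1,-0.0006,-0.0034,-0.018,0,0,0.02,1,0,0,0,0,0,0,1])

```text
time_s: 1.23
ee_pos: [0.4368, -0.3178, 0.0575]
ee_rot: [[-0.005, 1.0, 0.018], [0.002, 0.018, -1.0], [-1.0, -0.005, -0.002]]
force: [-0.4, -0.4, -0.4]
width: 0.0932
```

Run:
```python
from h import *
save('wrist','w1.png'); print(robot.get_state()['ee_pos'],robot.get_state()['ee_rot'][:,2])
```

```text
[ 0.4372602  -0.31841957  0.05922314] [ 0.01670655 -0.99985942 -0.00142185]
```

View pics/w1.png

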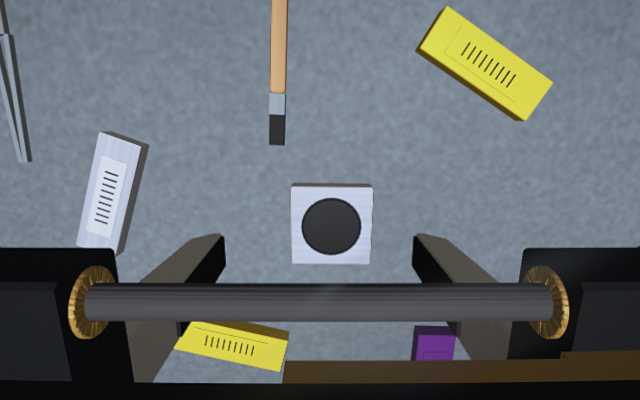

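The wrist view shows the filter at (331,224) between the open fingers, and the slide at (112,195). I'll measure both from here.

Run:
```python
from h import *
c=load('w1'); print('filter',rot(c,[(291,184),(372,184),(370,264),(290,263)],.014),ray(c,331,226,.014))
print('slide',rot(c,[(104,131),(148,144),(126,254),(77,244)],.012), rot(c,[(104,132),(140,144),(118,254),(77,244)],.012))
```

```text
filter (array([ 0.43563748, -0.32530951]), (51.516300201416016, 50.63040542602539), 0.20990508794784546) [ 0.43476645 -0.3253881   0.014     ]
slide (array([ 0.45103384, -0.19004616]), (31.4400634765625, 76.16970825195312), 73.18058013916016) (array([ 0.45083093, -0.1881825 ]), (26.458616256713867, 75.25848388671875), 72.01072692871094)
```

step_arm(motion=[-0.0014,-0.0035,-0.015,0,0,-0.007,1,-0.0014,-0.0035,-0.015,0,0,-0.007,1,0,0,-0.012,0,0,0,1,0,0,-0.008,0,0,0,1,0,0,0,0,0,0,1])

```text
time_s: 1.7
ee_pos: [0.436, -0.3286, 0.0126]
ee_rot: [[0.001, 1.0, -0.002], [-0.003, -0.002, -1.0], [-1.0, 0.001, 0.003]]
force: [-1.8, -0.0, 0.2]
width: 0.0929
```

step_arm(motion=[-0.001,0.0025,-0.004,0,0,0,1,0,0,-0.003,0,0,0,1,0,0,0,0,0,0,1])

```text
time_s: 1.95
ee_pos: [0.4355, -0.3267, 0.0067]
ee_rot: [[0.002, 1.0, -0.003], [-0.004, -0.003, -1.0], [-1.0, 0.002, 0.004]]
force: [-0.7, 0.6, -0.1]
width: 0.0931
```

step_arm(motion=[0,0,0,0,0,0,-1,0,0,0,0,0,0,-1,0,0,0,0,0,0,-1,0,0,0,0,0,0,-1,0,0,0,0,0,0,-1,0,0,0,0,0,0,-1,0,0,0,0,0,0,-1,0,0,0,0,0,0,-1])

```text
time_s: 2.62
ee_pos: [0.437, -0.3276, 0.0091]
ee_rot: [[0.005, 1.0, -0.003], [-0.006, -0.003, -1.0], [-1.0, 0.005, 0.006]]
force: [-0.5, -0.2, -0.5]
width: 0.0499
```

Gripped at 49.9 mm. Next I lift and carry it.

step_arm(motion=[0,0,0.02,0,0,0,-1,0,0,0.03,0,0,0,-1,0,0.015,0.03,0,0,0,-1,0.0045,0.036,0.01,0,0,0,-1,0.0045,0.036,0,0,0,0,-1,0.0045,0.036,0,0,0,0,-1,0.0045,0.036,0,0,0,0,-1,0.0045,0.036,0,0,0,0,-1,0.0045,0.036,0,0,0,0,-1,0.0045,0.036,0,0,0,0,-1], squeeze=20)

```text
time_s: 3.45
ee_pos: [0.4662, -0.0559, 0.1033]
ee_rot: [[0.007, 1.0, -0.015], [-0.007, -0.015, -1.0], [-1.0, 0.007, 0.007]]
force: [0.6, -0.6, -0.4]
width: 0.0495
```

step_arm(motion=[0.0045,0.036,0,0,0,0,-1,0.0045,0.036,0,0,0,0,-1,0.0045,0.036,0,0,0,0,-1,0.0045,0.036,0,0,0,0,-1,0.0045,0.036,0,0,0,0,-1,0.0045,0.036,0,0,0,0,-1,0.0045,0.036,0,0,0,0,-1,0,0.03,0,0,0,0,-1,0,0.02,0,0,0,0,-1,0,0,0,0,0,0,-1])

```text
time_s: 4.28
ee_pos: [0.4952, 0.2687, 0.1037]
ee_rot: [[0.01, 1.0, -0.01], [-0.005, -0.01, -1.0], [-1.0, 0.01, 0.004]]
force: [0.7, 0.3, -0.6]
width: 0.0492
```

step_arm(motion=[0.008,0.005,-0.02,0.002,0.005,0.005,-1,0.008,0.005,-0.02,0.002,0.005,0,-1,0.004,0.003,-0.015,0,0,0,-1,0,0,0,0,0,0,-1,0,0,0,0,0,0,-1])

```text
time_s: 4.7
ee_pos: [0.5157, 0.2825, 0.0474]
ee_rot: [[0.001, 1.0, 0.0], [-0.001, 0.0, -1.0], [-1.0, 0.001, 0.001]]
force: [0.1, -0.4, -0.2]
width: 0.0497
```

Run:
```python
from h import *
save('wrist','w2.png'); s=robot.get_state(); print(s['ee_pos'],s['ee_rot'],s['width'])
```

```text
[0.51536045 0.28234411 0.04731821] [[ 2.68275704e-04  9.99999963e-01 -5.23380595e-05]
 [-1.21953676e-03 -5.20108503e-05 -9.99999255e-01]
 [-9.99999220e-01  2.68339332e-04  1.21952276e-03]] 0.049503746068031235
```

View pics/w2.png

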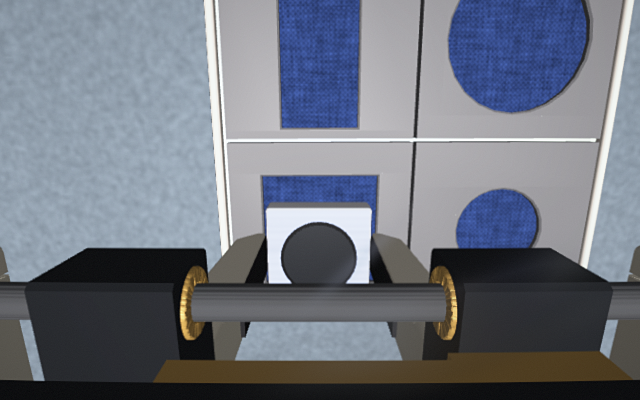

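The wrist view shows the filter over the square recess (front edge at row 176, columns 262–379). I'll check the recess position from here.

Run:
```python
from h import *
c=load('w2')
a,b=ray(c,262,176,.013),ray(c,379,176,.013);print('filt',(a+b)/2-[.033,0,0],a-b)
a,b=ray(c,281,129,.013),ray(c,359,129,.013);print('slide',(a+b)/2+[.046,0,0],a-b)
print('eye top',ray(c,497,188,.013)-[.025,0,0]); print('lens bottom',ray(c,516,112,.013)+[.038,0,0])
print('filter',ray(c,318,256,.0473+.005))
```

```text
filt [0.51346318 0.28138273 0.013     ] [0.00010225 0.06662527 0.        ]
slide [0.6187204  0.28167047 0.013     ] [5.54759471e-05 4.30811638e-02 0.00000000e+00]
eye top [0.51437727 0.17943287 0.013     ]
lens bottom [0.62006288 0.1737047  0.013     ]
filter [0.51389463 0.28290381 0.0523    ]
```

step_arm(motion=[0,-0.001,-0.012,0,0,0,-1,0,0,-0.01,0,0,0,-1,0,0,-0.004,0,0,0,-1,0,0,0,0,0,0,-1])

```text
time_s: 5.08
ee_pos: [0.5166, 0.2802, 0.0221]
ee_rot: [[0.004, 1.0, -0.002], [0.0, -0.002, -1.0], [-1.0, 0.004, -0.0]]
force: [0.1, -0.7, -1.1]
width: 0.0497
```

step_arm(motion=[-0.001,0.001,-0.003,0,0,0,-1,0,0,-0.001,0,0,0,-1,0,0,0,0,0,0,-1])

```text
time_s: 5.33
ee_pos: [0.5157, 0.2812, 0.0184]
ee_rot: [[0.005, 1.0, -0.002], [0.0, -0.002, -1.0], [-1.0, 0.005, -0.0]]
force: [-0.7, 0.4, -0.5]
width: 0.05
```

Release: open to about 75 mm, then rise.

step_arm(motion=[0,0,0,0,0,0,0.6,0,0,0,0,0,0,0.6,0,0,0,0,0,0,0.6,0,0,0.01,0,0,0,0.6,0,0,0.03,0,0,0,0.6,0,0,0.03,0,0,0,0.3,0,0,0,0,0,0,0.3])

```text
time_s: 5.92
ee_pos: [0.5144, 0.2809, 0.0919]
ee_rot: [[0.002, 1.0, -0.001], [-0.001, -0.001, -1.0], [-1.0, 0.002, 0.001]]
force: [1.1, 0.8, 1.2]
width: 0.0651
```

Run:
```python
from h import *
save('wrist','w3.png'); s=robot.get_state(); print(s['ee_pos'],s['ee_rot'],s['width'])
```

```text
[0.51369122 0.28055942 0.08965248] [[ 7.64420771e-04  9.99998783e-01 -1.36038857e-03]
 [-1.36961601e-03 -1.35934073e-03 -9.99998138e-01]
 [-9.99998770e-01  7.66282558e-04  1.36857523e-03]] 0.0626967872756662
```

View pics/w3.png

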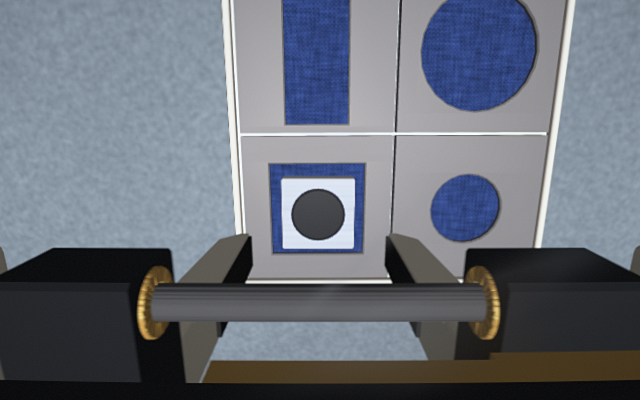

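The filter is seated in the square recess at (318,213). The slide is next.

step_arm(motion=[-0.0045,-0.0335,0,0,0,-0.023,0.2,-0.0045,-0.0335,0,0,0,-0.023,0.2,-0.0045,-0.0335,0,0,0,-0.023,0.2,-0.0045,-0.0335,0,0,0,-0.023,0.2,-0.0045,-0.0335,0,0,0,-0.023,0.2,-0.0045,-0.0335,0,0,0,-0.023,0.2,-0.0045,-0.0335,0,0,0,-0.023,0.2,-0.0045,-0.0335,0,0,0,-0.023,0.2,-0.0045,-0.0335,0,0,0,-0.023,0.2,-0.0045,-0.0335,0,0,0,-0.023,0.2])

```text
time_s: 6.8
ee_pos: [0.4636, -0.0605, 0.0894]
ee_rot: [[0.003, 0.974, -0.228], [0.001, -0.228, -0.974], [-1.0, 0.003, -0.002]]
force: [0.2, 0.1, 0.4]
width: 0.0558
```

step_arm(motion=[-0.0045,-0.0335,0,0,0,-0.023,0.2,-0.0045,-0.0335,0,0,0,-0.023,0.2,-0.0045,-0.0335,0,0,0,-0.023,0.2,-0.0045,-0.0335,-0.015,0,0,-0.023,0.2,0,0,-0.015,0,0,0,0.2,0,0,0,0,0,0,0.2])

```text
time_s: 7.3
ee_pos: [0.4416, -0.2079, 0.059]
ee_rot: [[0.006, 0.944, -0.329], [-0.003, -0.329, -0.944], [-1.0, 0.006, 0.001]]
force: [-0.4, 0.5, -0.1]
width: 0.0563
```

step_arm(motion=[0.005,0.01,0,0.002,0.004,0.01,0.2,0.004,0.01,0,0,0,0,0.2,0,0,0,0,0,0,0.2])

```text
time_s: 7.55
ee_pos: [0.4502, -0.1859, 0.0589]
ee_rot: [[-0.001, 0.947, -0.321], [0.001, -0.321, -0.947], [-1.0, -0.001, -0.001]]
force: [-0.2, 0.3, 0.3]
width: 0.0557
```

Run:
```python
from h import *
save('wrist','w4.png'); s=robot.get_state(); print(s['ee_pos'],s['ee_rot'],s['width'])
```

```text
[ 0.45014849 -0.18625424  0.05899649] [[-6.75693925e-04  9.47447859e-01 -3.19909515e-01]
 [ 4.49544501e-04 -3.19909268e-01 -9.47448077e-01]
 [-9.99999671e-01 -7.83998473e-04 -2.09759227e-04]] 0.055788645857732154
```

View pics/w4.png

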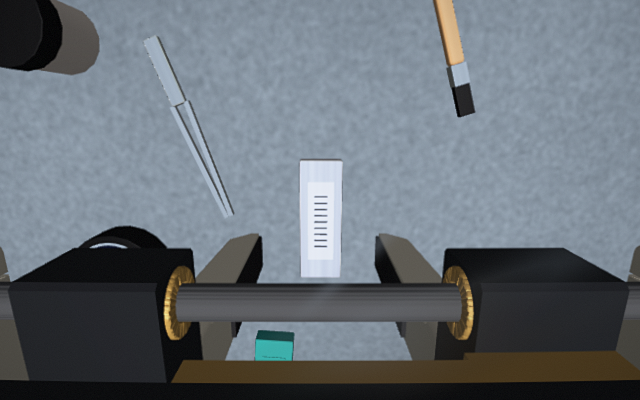

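The slide is centred between the fingers at (321,219) and aligned, and the tweezers tip at (230,215) is clear. I'll descend.

step_arm(motion=[0,-0.001,-0.018,0,0,0,0.2,0,-0.001,-0.018,0,0,0,0.2,0,0,-0.01,0,0,0,0.2,0,0,-0.004,0,0,0,0.2,0,0,0,0,0,0,0.2])

```text
time_s: 8.02
ee_pos: [0.4545, -0.1847, 0.0114]
ee_rot: [[0.005, 0.951, -0.31], [-0.003, -0.31, -0.951], [-1.0, 0.006, 0.001]]
force: [-0.6, 0.6, 0.9]
width: 0.0556
```

Run:
```python
from h import *
c=load('w4'); print(ray(c,321,219,.012), rot(c,[(300,160),(342,160),(340,277),(301,277)],.012))
```

```text
[ 0.45108145 -0.18805344  0.012     ] (array([ 0.44997397, -0.1874561 ]), (25.30812644958496, 75.98177337646484), 71.14341735839844)
```

step_arm(motion=[-0.002,-0.001,-0.004,0.001,0.003,-0.007,0.2,-0.002,-0.001,-0.002,0,0.002,0,0.2,0,0,0,0,0,0,0.2])

```text
time_s: 8.27
ee_pos: [0.4512, -0.1866, 0.0066]
ee_rot: [[0.001, 0.949, -0.316], [-0.003, -0.316, -0.949], [-1.0, 0.002, 0.002]]
force: [-0.0, 0.4, 1.1]
width: 0.0561
```

step_arm(motion=[0,-0.001,-0.002,0,0,0,-1,0,0,0,0,0,0,-1,0,0,-0.0005,0,0,0,-1,0,0,0,0,0,0,-1,0,0,0,0,0,0,-1])

```text
time_s: 8.68
ee_pos: [0.4523, -0.1888, 0.0055]
ee_rot: [[0.004, 0.948, -0.317], [-0.004, -0.317, -0.948], [-1.0, 0.005, 0.003]]
force: [-0.4, -0.2, 0.2]
width: 0.0269
```

step_arm(motion=[0,0,0.02,0,0,0,-1,0,0,0.03,0,0,0,-1,0,0.01,0.03,0,0,0,-1,0.012,0.0345,0.01,0,0,0.025,-1,0.012,0.0345,0,0,0,0.025,-1,0.012,0.0345,0,0,0,0.025,-1,0.012,0.0345,0,0,0,0.025,-1,0.012,0.0345,0,0,0,0.025,-1,0.012,0.0345,0,0,0,0.025,-1,0.012,0.0345,0,0,0,0.025,-1])

```text
time_s: 9.52
ee_pos: [0.5362, 0.0676, 0.1016]
ee_rot: [[0.007, 0.988, -0.153], [-0.004, -0.153, -0.988], [-1.0, 0.008, 0.003]]
force: [0.8, -1.3, -1.3]
width: 0.0258
```

step_arm(motion=[0.012,0.0345,0,0,0,0.025,-1,0.012,0.0345,0,0,0,0.025,-1,0.012,0.0345,0,0,0,0.025,-1,0.012,0.0345,0,0,0,0.025,-1,0.012,0.0345,0,0,0,0.025,-1,0.012,0.0345,0,0,0,0.025,-1,0,0,0,0,0,0,-1,0,0,0,0,0,0,-1])

```text
time_s: 10.18
ee_pos: [0.6094, 0.2941, 0.0992]
ee_rot: [[0.007, 1.0, 0.013], [-0.002, 0.013, -1.0], [-1.0, 0.007, 0.002]]
force: [0.1, -0.9, -0.2]
width: 0.0255
```

step_arm(motion=[0.006,-0.006,-0.02,0.002,0.004,-0.008,-1,0.005,-0.006,-0.02,0,0.003,0,-1,0,0,-0.01,0,0,0,-1,0,0,0,0,0,0,-1,0,0,0,0,0,0,-1])

```text
time_s: 10.6
ee_pos: [0.6199, 0.2806, 0.0481]
ee_rot: [[-0.0, 1.0, 0.004], [0.0, 0.004, -1.0], [-1.0, -0.0, -0.0]]
force: [0.4, 0.0, -1.0]
width: 0.0259
```

Run:
```python
from h import *
save('wrist','w5.png'); s=robot.get_state(); print(s['ee_pos'],s['ee_rot'],s['width'])
```

```text
[0.61978086 0.28061373 0.04816973] [[-3.56007343e-04  9.99991338e-01  4.14683894e-03]
 [ 2.28410544e-05  4.14684733e-03 -9.99991402e-01]
 [-9.99999936e-01 -3.55909564e-04 -2.43171646e-05]] 0.026069451021515835
```

View pics/w5.png

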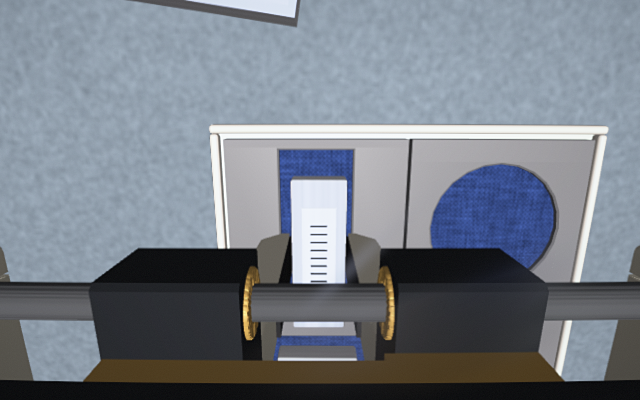

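Run:
```python
from h import *
c=load('w5'); print(ray(c,320,180,.0545)-[.038,0,0], ray(c,316,149,.013)-[.046,0,0], ray(c,319,326,.0545)+[.038,0,0])
```

```text
[0.61765751 0.28015178 0.0545    ] [0.61983492 0.2822125  0.013     ] [0.61881147 0.28036614 0.0545    ]
```

step_arm(motion=[0,0.001,-0.012,0,0,0,-1,0,0,-0.01,0,0,0,-1,0,0,-0.004,0,0,0,-1,0,0,0,0,0,0,-1])

```text
time_s: 10.98
ee_pos: [0.6212, 0.2822, 0.0236]
ee_rot: [[0.004, 1.0, 0.004], [0.002, 0.003, -1.0], [-1.0, 0.004, -0.002]]
force: [0.4, -0.3, -1.3]
width: 0.0257
```

step_arm(motion=[0,0,-0.004,0,0.003,0,-1,0,0,-0.0025,0,0,0,-1,0,0,0,0,0,0,-1])

```text
time_s: 11.23
ee_pos: [0.6211, 0.2825, 0.0166]
ee_rot: [[0.001, 1.0, 0.004], [0.002, 0.004, -1.0], [-1.0, 0.001, -0.002]]
force: [0.4, 0.4, -1.0]
width: 0.0258
```

step_arm(motion=[0,0,-0.001,0,0,0,0.2,0,0,0,0,0,0,0.2,0,0,0,0,0,0,0.2,0,0,0.01,0,0,0,0.2,0,0,0.03,0,0,0,0.2,0,0,0.03,0,0,0,0.7,-0.015,0,0,0,0,0,0.7,-0.015,0,0,0,0,0,0.7])

```text
time_s: 11.9
ee_pos: [0.5922, 0.282, 0.0913]
ee_rot: [[0.003, 1.0, 0.003], [0.002, 0.003, -1.0], [-1.0, 0.003, -0.002]]
force: [-0.8, 0.4, -1.0]
width: 0.0712
```

Run:
```python
from h import *
save('wrist','w6.png'); s=robot.get_state(); print(s['ee_pos'],s['ee_rot'],s['width'])
```

```text
[0.59099327 0.2828005  0.09250424] [[ 0.00344807  0.99998813  0.00344233]
 [ 0.00300856  0.00343196 -0.99998959]
 [-0.99998953  0.00345839 -0.00299669]] 0.0754028664185723
```

View pics/w6.png

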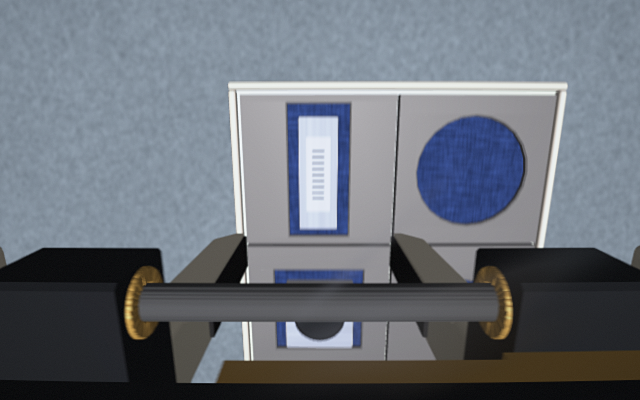

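The slide is seated in the long recess at (318,172). Now the lens.

step_arm(motion=[-0.0122,-0.031,0,0,0,-0.026,0.75,-0.0122,-0.031,0,0,0,-0.026,0.75,-0.0122,-0.031,0,0,0,-0.026,0.75,-0.0122,-0.031,0,0,0,-0.026,0.75,-0.0122,-0.031,0,0,0,-0.026,0.75,-0.0122,-0.031,0,0,0,-0.026,0.75,-0.0122,-0.031,0,0,0,-0.026,0.75,-0.0122,-0.031,0,0,0,-0.026,0.75,-0.0122,-0.031,0,0,0,-0.026,0.75,-0.0122,-0.031,0,0,0,-0.026,0.75])

```text
time_s: 12.78
ee_pos: [0.468, -0.032, 0.102]
ee_rot: [[0.019, 0.967, -0.254], [0.003, -0.254, -0.967], [-1.0, 0.018, -0.008]]
force: [0.3, -0.7, 0.3]
width: 0.0812
```

step_arm(motion=[-0.0122,-0.02,-0.01,0,0,0,0.75,0,0,-0.01,0,0,0,0.75,0,0,0,0,0,0,0.75])

```text
time_s: 13.03
ee_pos: [0.4554, -0.0591, 0.085]
ee_rot: [[0.025, 0.965, -0.262], [-0.001, -0.262, -0.965], [-1.0, 0.024, -0.006]]
force: [0.3, 0.3, -0.6]
width: 0.0812
```

Run:
```python
from h import *
save('wrist','w7.png'); s=robot.get_state(); print(s['ee_pos'],s['ee_rot'],s['width'])
```

```text
[ 0.45592989 -0.05890938  0.08580033] [[ 0.02519504  0.96508549 -0.26072056]
 [-0.0010227  -0.26077833 -0.96539816]
 [-0.99968203  0.02458988 -0.00558333]] 0.08142014569360646
```

View pics/w7.png

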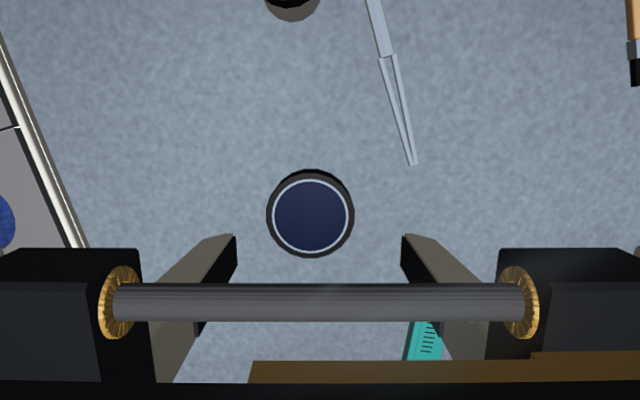

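The lens's top is at (310,215), between the fingers.

Run:
```python
from h import *
c=load('w7'); print(ray(c,310,215.5,.022))
```

```text
[ 0.45769308 -0.05368295  0.022     ]
```

step_arm(motion=[0.0005,0.002,-0.02,0,0.012,0,0.75,0,0.002,-0.02,0,0.012,0,0.75,0,0,-0.01,0,0,0,0.75,0,0,0,0,0,0,0.75])

```text
time_s: 13.42
ee_pos: [0.4614, -0.0526, 0.0387]
ee_rot: [[0.008, 0.966, -0.258], [-0.002, -0.258, -0.966], [-1.0, 0.008, -0.0]]
force: [-0.4, -0.3, -0.2]
width: 0.0814
```

step_arm(motion=[-0.003,-0.001,-0.012,0,0.005,0,0.75,-0.001,0,-0.01,0,0,0,0.75,0,0,-0.005,0,0,0,0.75,0,0,-0.002,0,0,0,0.75,0,0,0,0,0,0,0.75])

```text
time_s: 13.83
ee_pos: [0.4588, -0.0522, 0.009]
ee_rot: [[0.005, 0.967, -0.254], [-0.002, -0.254, -0.967], [-1.0, 0.005, 0.0]]
force: [0.2, -0.8, -0.6]
width: 0.081
```

step_arm(motion=[-0.001,-0.001,-0.001,0,0.003,0,-1,0,0,0,0,0,0,-1,0,0,-0.0005,0,0,0,-1,0,0,0,0,0,0,-1,0,0,0,0,0,0,-1])

```text
time_s: 14.25
ee_pos: [0.4587, -0.0537, 0.0088]
ee_rot: [[0.003, 0.967, -0.255], [-0.002, -0.255, -0.967], [-1.0, 0.004, 0.001]]
force: [0.2, -0.2, -0.3]
width: 0.0592
```

step_arm(motion=[0,0,0.02,0,0,0,-1,0,0,0.03,0,0,0,-1,0,0.01,0.03,0,0,0,-1,0.01,0.027,0.005,0,0,0.03,-1,0.02,0.027,0,0,0,0.03,-1,0.023,0.027,0,0,0,0.03,-1,0.023,0.027,0,0,0,0.03,-1,0.023,0.027,0,0,0,0.03,-1,0.023,0.027,0,0,0,0.03,-1,0.023,0.027,0,0,0,0.03,-1])

```text
time_s: 15.08
ee_pos: [0.6049, 0.1499, 0.0994]
ee_rot: [[0.005, 0.999, -0.049], [-0.003, -0.049, -0.999], [-1.0, 0.005, 0.002]]
force: [1.1, -0.3, -1.2]
width: 0.0594
```

step_arm(motion=[0.01,0.02,0,0,0,0.03,-1,0,0,0,0,0,0,-1,0,0,0,0,0,0,-1])

```text
time_s: 15.33
ee_pos: [0.6186, 0.1773, 0.0989]
ee_rot: [[0.007, 1.0, -0.011], [-0.001, -0.011, -1.0], [-1.0, 0.007, 0.001]]
force: [-1.1, -1.0, -2.0]
width: 0.0598
```

step_arm(motion=[0.001,-0.001,-0.02,0.001,0.004,0.005,-1,0,-0.001,-0.02,0,0.003,0,-1,0,0,-0.01,0,0,0,-1,0,0,0,0,0,0,-1])

```text
time_s: 15.67
ee_pos: [0.6194, 0.1737, 0.0486]
ee_rot: [[0.002, 1.0, -0.007], [0.0, -0.007, -1.0], [-1.0, 0.002, -0.0]]
force: [-0.2, 0.1, -1.1]
width: 0.0591
```

Run:
```python
from h import *
save('wrist','w8.png'); s=robot.get_state(); print(s['ee_pos'],s['ee_rot'],s['width'])
```

```text
[0.6196354  0.1736593  0.04941142] [[ 1.99217804e-03  9.99973138e-01 -7.05369992e-03]
 [ 1.10576989e-04 -7.05393416e-03 -9.99975115e-01]
 [-9.99998009e-01  1.99134849e-03 -1.24626711e-04]] 0.05906654263362669
```

View pics/w8.png

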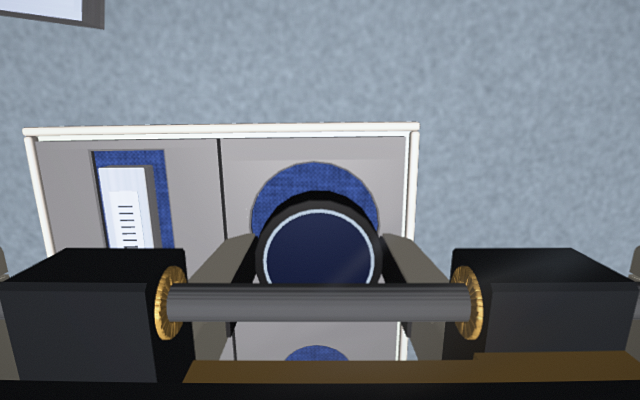

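Run:
```python
from h import *
c=load('w8'); print(ray(c,314,161,.013)-[.038,0,0], ray(c,319,247,.062))
```

```text
[0.62062195 0.17598581 0.013     ] [0.62547425 0.17353922 0.062     ]
```

step_arm(motion=[0.001,0.002,-0.012,0,0,0,-1,0,0,-0.01,0,0,0,-1,0,0,-0.003,0,0,0,-1,0,0,0,0,0,0,-1])

```text
time_s: 16.05
ee_pos: [0.622, 0.1748, 0.0253]
ee_rot: [[0.006, 1.0, -0.009], [0.001, -0.009, -1.0], [-1.0, 0.006, -0.001]]
force: [-0.2, -0.3, -0.8]
width: 0.0596
```

step_arm(motion=[-0.002,0.001,-0.004,0,0.004,0,-1,-0.001,0,-0.003,0,0,0,-1,0,0,0,0,0,0,-1])

```text
time_s: 16.3
ee_pos: [0.6193, 0.176, 0.0184]
ee_rot: [[0.002, 1.0, -0.009], [0.001, -0.009, -1.0], [-1.0, 0.002, -0.001]]
force: [0.3, 0.3, -1.5]
width: 0.0598
```

step_arm(motion=[0,0,-0.0005,0,0,0,0.75,0,0,0,0,0,0,0.75,0,0,0,0,0,0,0.75,0,0,0.01,0,0,0,0.75,0,0,0.03,0,0,0,0.75,0,0,0.03,0,0,0,0.75,-0.015,0,0,0,0,0,0.75,-0.015,0,0,0,0,0,0.75])

```text
time_s: 16.97
ee_pos: [0.5907, 0.1759, 0.0946]
ee_rot: [[0.005, 1.0, -0.01], [0.001, -0.01, -1.0], [-1.0, 0.005, -0.001]]
force: [-1.0, -0.0, -0.5]
width: 0.0813
```

Run:
```python
from h import *
c=save('wrist','w9.png'); s=robot.get_state(); print(s['ee_pos'],s['ee_rot'],s['width'])
```

```text
[0.5896046  0.17641458 0.09557421] [[ 0.00587622  0.99994048 -0.00919221]
 [ 0.00169184 -0.0092023  -0.99995623]
 [-0.9999813   0.00586041 -0.00174582]] 0.08112519183454348
```

View pics/w9.png

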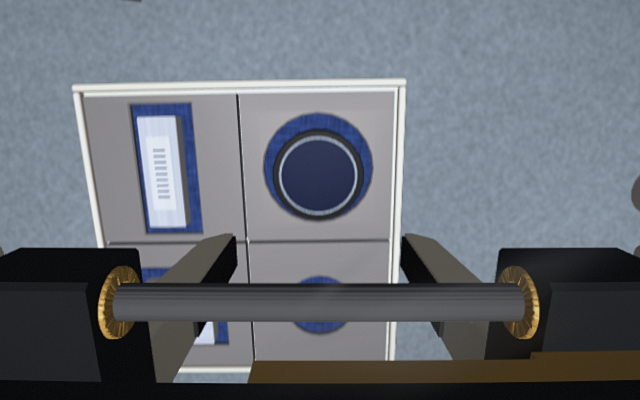

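Run:
```python
from h import *
c=load('w9')
print('lens',ray(c,318,176,.031),ray(c,318,176,.035),'rec',ray(c,318,166.5,.011))
```

```text
lens [0.61690777 0.17602324 0.031     ] [0.61755799 0.17601056 0.035     ] rec [0.62041939 0.17601007 0.011     ]
```

The lens is seated, 3 mm off the recess centre. The eyepiece is next, with the jaw along x, passing well above the jar.

step_arm(motion=[0,0,0.03,0,0,0.06,1,0.0015,-0.03,0,0,0,0.12,1,0.0015,-0.03,0,0,0,0.12,1,0.0015,-0.03,0,0,0,0.12,1,0.0015,-0.03,0,0,0,0.12,1,0.0015,-0.03,0,0,0,0.12,1,0.0015,-0.03,0,0,0,0.12,1,0.0015,-0.03,0,0,0,0.12,1,0.0015,-0.03,0,0,0,0.12,1,0.0015,-0.03,0,0,0,0.12,1])

```text
time_s: 17.85
ee_pos: [0.6063, -0.0979, 0.1392]
ee_rot: [[0.012, 0.385, 0.923], [0.013, 0.923, -0.385], [-1.0, 0.017, 0.006]]
force: [1.1, -0.1, 0.4]
width: 0.0927
```

step_arm(motion=[0.0015,-0.03,0,0,0,0.12,1,0.0015,-0.03,0,0,0,0.12,1,0.0015,-0.02,0,0,0,0.12,1,0,0,0,0,0,0,1,0,0,0,0,0,0,1])

```text
time_s: 18.27
ee_pos: [0.6119, -0.1905, 0.1438]
ee_rot: [[0.012, 0.02, 1.0], [0.014, 1.0, -0.02], [-1.0, 0.014, 0.011]]
force: [-0.4, -0.1, 0.0]
width: 0.0932
```

Run:
```python
from h import *
c=save('wrist','w10.png'); s=robot.get_state(); print(s['ee_pos'],s['ee_rot'],s['width'])
```

```text
[ 0.61188354 -0.19029963  0.14382137] [[ 0.01171673  0.01963345  0.99973859]
 [ 0.01313979  0.99971787 -0.01978704]
 [-0.99984502  0.01336819  0.01145545]] 0.09268498392390129
```

View pics/w10.png

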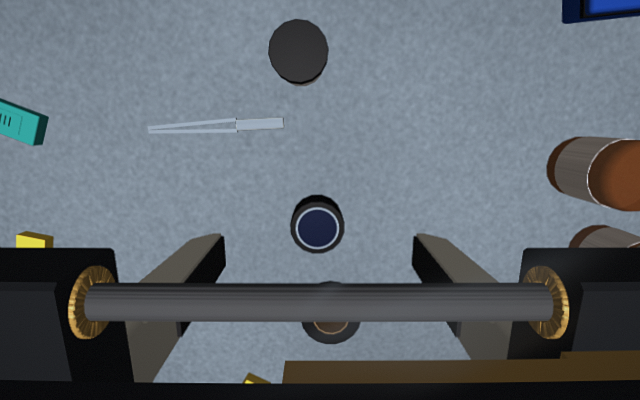

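The eyepiece is at (318,228), the jar at (299,50) and the tape at (330,315). Both look-alikes are clear of the fingers.

Run:
```python
from h import *
c=load('w10'); print(ray(c,318,228,.05), ray(c,299,50,.048))
```

```text
[ 0.61147306 -0.20769165  0.05      ] [ 0.60112595 -0.07973163  0.048     ]
```

step_arm(motion=[0,-0.008,-0.02,-0.006,0.006,0.01,1,0,-0.009,-0.02,-0.006,0.006,0.01,1,0,0,-0.02,0,0,0,1,0,0,0,0,0,0,1])

```text
time_s: 18.65
ee_pos: [0.6146, -0.2038, 0.086]
ee_rot: [[0.005, 0.005, 1.0], [-0.0, 1.0, -0.005], [-1.0, -0.0, 0.005]]
force: [-0.7, 0.3, -1.1]
width: 0.0929
```

step_arm(motion=[-0.003,-0.003,-0.02,0,0.004,0,1,0,-0.001,-0.02,0,0,0,1,0,0,-0.015,0,0,0,1,0,0,-0.008,0,0,0,1,0,0,0,0,0,0,1])

```text
time_s: 19.07
ee_pos: [0.6141, -0.2023, 0.0253]
ee_rot: [[0.005, 0.008, 1.0], [-0.0, 1.0, -0.008], [-1.0, -0.0, 0.005]]
force: [-0.2, 0.7, 0.7]
width: 0.0932
```

step_arm(motion=[-0.0015,-0.003,-0.002,0,0.004,0,1,-0.0015,-0.002,-0.002,0,0,0,1,0,0,0,0,0,0,1])

```text
time_s: 19.32
ee_pos: [0.6123, -0.2069, 0.0235]
ee_rot: [[0.002, 0.007, 1.0], [-0.001, 1.0, -0.007], [-1.0, -0.001, 0.002]]
force: [0.5, 0.0, -0.2]
width: 0.0929
```

step_arm(motion=[0,0,0,0,0,0,-1,0,0,0,0,0,0,-1,0,0,0,0,0,0,-1,0,0,0,0,0,0,-1,0,0,0,0,0,0,-1,0,0,0,0,0,0,-1])

```text
time_s: 19.82
ee_pos: [0.6146, -0.2085, 0.0274]
ee_rot: [[0.007, 0.008, 1.0], [-0.003, 1.0, -0.008], [-1.0, -0.003, 0.007]]
force: [0.0, -0.8, 0.9]
width: 0.0576
```

step_arm(motion=[-0.002,0.001,-0.004,0.002,0.006,0,-1,0,0,-0.001,0,0,0,-1,0,0,-0.001,0,0,0,-1,0,0,0,0,0,0,-1])

```text
time_s: 20.15
ee_pos: [0.6129, -0.2076, 0.0224]
ee_rot: [[0.002, 0.008, 1.0], [-0.002, 1.0, -0.008], [-1.0, -0.002, 0.002]]
force: [1.2, 0.3, -1.1]
width: 0.0414
```

step_arm(motion=[0,0,0.02,0,0,0,-1,0,0,0.035,0,0,0,-1,0,0,0.035,0,0,0,-1,-0.004,0.01,0.03,0,0,0,-1,-0.0083,0.032,0,0,0,0,-1,-0.0083,0.032,0,0,0,0,-1,-0.0083,0.032,0,0,0,0,-1,-0.0083,0.032,0,0,0,0,-1,-0.0083,0.032,0,0,0,0,-1,-0.0083,0.032,0,0,0,0,-1])

```text
time_s: 20.98
ee_pos: [0.5525, -0.0036, 0.1417]
ee_rot: [[-0.005, 0.018, 1.0], [0.0, 1.0, -0.018], [-1.0, 0.0, -0.005]]
force: [0.5, -0.1, -1.3]
width: 0.0414
```

step_arm(motion=[-0.0083,0.032,0,0,0,0,-1,-0.0083,0.032,0,0,0,0,-1,-0.0083,0.032,0,0,0,0,-1,-0.0083,0.032,0,0,0,0,-1,-0.0083,0.032,0,0,0,0,-1,0,0,0,0,0,0,-1,0,0,0,0,0,0,-1])

```text
time_s: 21.57
ee_pos: [0.503, 0.1699, 0.1385]
ee_rot: [[-0.009, 0.012, 1.0], [0.002, 1.0, -0.012], [-1.0, 0.002, -0.009]]
force: [0.4, -0.1, -1.8]
width: 0.0415
```

step_arm(motion=[0.005,0.003,-0.02,-0.001,-0.004,0,-1,0.004,0.003,-0.025,-0.001,-0.004,0,-1,0,0,-0.02,0,0,0,-1,0,0,-0.01,0,0,0,-1,0,0,0,0,0,0,-1])

```text
time_s: 21.98
ee_pos: [0.5137, 0.174, 0.0616]
ee_rot: [[0.002, 0.012, 1.0], [-0.0, 1.0, -0.012], [-1.0, -0.0, 0.002]]
force: [-0.0, -0.5, -1.7]
width: 0.0413
```

Run:
```python
from h import *
c=save('wrist','w11.png'); s=robot.get_state(); print(s['ee_pos'],s['ee_rot'],s['width'])
```

```text
[0.51387244 0.17399448 0.06243564] [[ 1.95974046e-03  1.20637093e-02  9.99925310e-01]
 [-2.21071931e-04  9.99927211e-01 -1.20632989e-02]
 [-9.99998055e-01 -1.97414485e-04  1.96226476e-03]] 0.04156192262098629
```

View pics/w11.png

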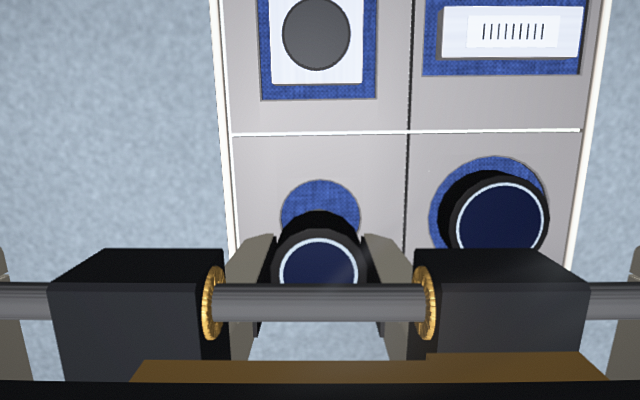

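The eyepiece is at (318,270), over the small recess, whose far edge is at (320,180). The other parts look seated. I'll check the recess centre, then lower.

Run:
```python
from h import *
c=load('w11'); print(ray(c,320,180,.013)-[0,.025,0],'eye',ray(c,318,276,.0624+.0276))
```

```text
[0.5142873  0.17573348 0.013     ] eye [0.51261438 0.17381167 0.09      ]
```

step_arm(motion=[0,0.002,-0.012,0,0,0,-1,0,0.001,-0.01,0,0,0,-1,0,0,-0.003,0,0,0,-1,0,0,0,0,0,0,-1])

```text
time_s: 22.37
ee_pos: [0.5165, 0.1763, 0.0385]
ee_rot: [[0.006, 0.014, 1.0], [0.001, 1.0, -0.014], [-1.0, 0.001, 0.006]]
force: [0.4, -0.1, -2.6]
width: 0.0411
```

step_arm(motion=[-0.002,0,-0.004,0,0.005,0,-1,-0.0005,0,-0.003,0,0,0,-1,0,0,0,0,0,0,-1])

```text
time_s: 22.62
ee_pos: [0.5147, 0.1765, 0.0319]
ee_rot: [[0.003, 0.014, 1.0], [0.001, 1.0, -0.014], [-1.0, 0.001, 0.003]]
force: [-0.2, 0.1, -1.2]
width: 0.0412
```

step_arm(motion=[0,0,-0.0015,0,0.003,0,-1,0,0,0,0,0,0,-1])

```text
time_s: 22.78
ee_pos: [0.5153, 0.1768, 0.0319]
ee_rot: [[0.001, 0.014, 1.0], [0.002, 1.0, -0.014], [-1.0, 0.002, 0.001]]
force: [-0.1, 0.5, -1.1]
width: 0.0415
```

step_arm(motion=[0,0,-0.0005,0,0,0,0.6,0,0,0,0,0,0,0.6,0,0,0,0,0,0,0.6,0,0,0,0,0,0,0.6,0,0,0.02,0,0,0,0.6,0,0,0.04,0,0,0,0.6,0,0,0.04,0,0,0,0.6,0,-0.03,0.03,0,0,0,0.6,0,-0.03,0,0,0,0,0.6,0,0,0,0,0,0,0.6])

```text
time_s: 23.62
ee_pos: [0.513, 0.1162, 0.1657]
ee_rot: [[-0.001, 0.01, 1.0], [-0.0, 1.0, -0.01], [-1.0, -0.0, -0.001]]
force: [-1.2, -0.6, -0.1]
width: 0.0742
```

Run:
```python
from h import *
c=save('wrist','w12.png'); s=robot.get_state(); print(s['ee_pos'],s['width'])
save('side','side2.png'); s=load('side2')['color'][:,:,::-1]
cv2.imwrite('pics/s2.png',cv2.resize(s[120:370,200:400],None,fx=3,fy=3,interpolation=cv2.INTER_CUBIC)[:600])
cv2.imwrite('pics/s3.png',cv2.resize(s[250:370,200:340],None,fx=5,fy=5,interpolation=cv2.INTER_CUBIC)[:600])
```

```text
[0.51374503 0.11803286 0.16649249] 0.07443070717207861
```

View pics/w12.png

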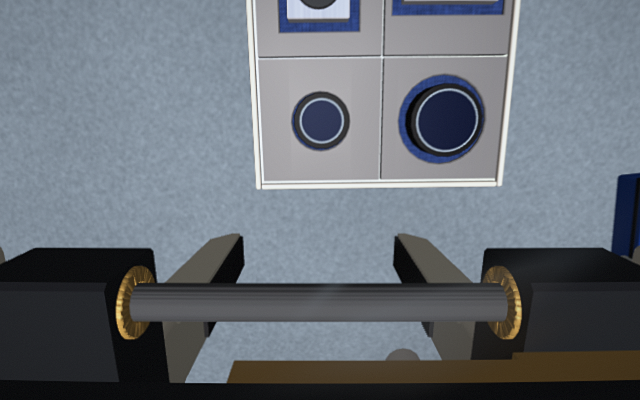

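View pics/s3.png

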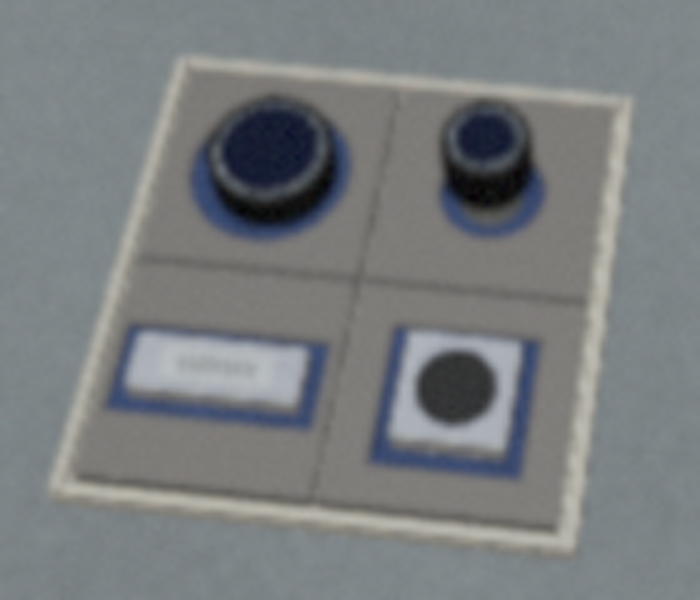

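View pics/side2.png

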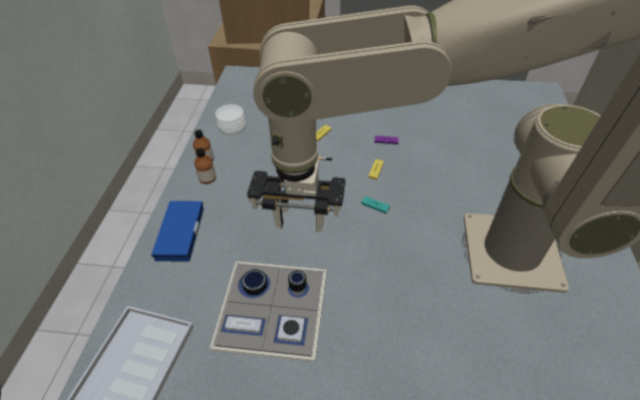

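Run:
```python
from h import *
c=load('w12'); print('eye',ray(c,321,121,.059),'lens',ray(c,446,120,.031),'rec',ray(c,441.5,118.5,.012))
c=save('top','top2.png'); im=c['color'][:,:,::-1]
cv2.imwrite('pics/t2.png',cv2.resize(im[100:240,150:470],None,fx=2.5,fy=2.5))
```

```text
eye [0.51478129 0.17714268 0.059     ] lens [0.61815011 0.17655139 0.031     ] rec [0.62072976 0.17753533 0.012     ]
```

View pics/t2.png

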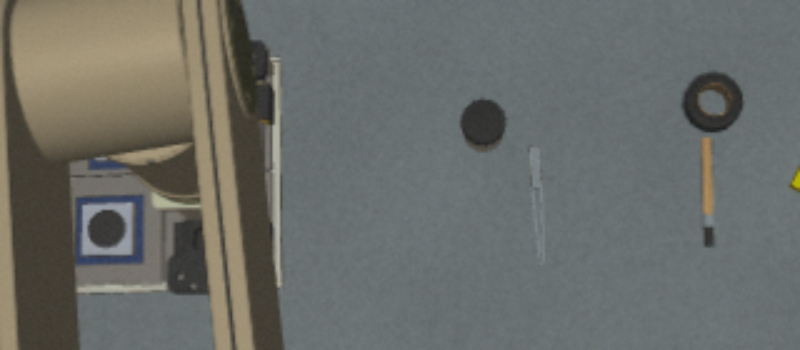

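The jar at (483,122) in the crop is (343,149) in the full image, and the tape at (713,101) is (435,140). Both match where they started. The parts are seated and the gripper is clear, so I'm handing in.

```bash
python3 -c "
from h import *
print(robot.sign_off())"
```

```text
the job is handed in; nothing more can be done
None
```

All four parts are in the tray and the job is handed in, at about 24 s of the 104 s allowed. I placed them in the order filter, slide, lens, eyepiece, and each went in on the first try.

- **Parts:** In the last wrist and side views each part sits level and right way up in its own recess. Measured from the wrist camera, the lens is about 3 mm off its recess centre and the eyepiece about 1–2 mm. I judged the filter and slide centred by eye from the pictures.
- **Jar and tape:** The last top view shows both upright at the same pixels as at the start.
- **Forces:** Wrist force stayed under about 3 N in every reading I took.
- **What disagreed:** Just before I lowered the lens, one wrist measurement put it 6 mm from where the grip position implied. The check after release showed the real offset was about 3 mm.
- **Not measured directly:** I judged seating height from the pictures and the release heights.

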